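# Clear the pile on the workbench

## Task

Take the pile on the bench apart from the top down, one piece at a time, and put each piece away before taking the next: the brass disc in the middle of the red-lined tray, the small wooden block in the middle of the blue-lined tray, the long wooden offcut in the middle of the white-lined tray lying along the tray, and last the cork sanding block flat on the free part of the green tool mat, wholly on the mat and square to it. The block plane and the tape measure on the mat stay where they are, and the sanding block must not touch them.

Things in the scene. Friction and masses are not known exactly. Their poses are not given: they have to be found in the camera images.
- brass_disc: pale yellow brass disc with a small mark in its centre, 38 mm across, 10 mm thick, lying flat on top of the pile. Origin: centre of its underside; z up. Beyond the trays stands a green bench vice, 150 mm high; the bar of its screw (up to 125 mm high) comes nearest the robot, at x = 0.56 m between y = -0.12 and 0 m: keep the gripper's body clear of it.
- wood_block: small wooden block, 40 x 60 x 40 mm (x, y, z), second from the top. Origin: centre of its underside; z up, y along its 60 mm side.
- batten: long wooden offcut, 45 x 110 x 22 mm (x, y, z), third from the top, lying flat. Origin: centre of its underside; z up, y along its length.
- sanding_block: brown cork sanding block, 68 x 110 x 32 mm (x, y, z), the bottom of the pile, lying flat on the bench. Origin: centre of its underside; z up, y along its length; grasp it across the 68 mm side. The pieces are stacked centred to a few mm and lie roughly in line.
- red_tray: shallow dark steel tray, 84 x 150 mm (x by y) outside, fixed to the bench, with a red liner. Floor 3 mm thick; the rim is 3 mm wide and rises to 6 mm above the bench (3 mm above the floor). Origin: centre of the underside, on the bench; z up, y along its long side. For the brass disc; the fingers have more room along y than along x.
- blue_tray: shallow dark steel tray, 84 x 150 mm (x by y) outside, fixed to the bench, with a blue liner. Floor 3 mm thick; the rim is 3 mm wide and rises to 6 mm above the bench (3 mm above the floor). Origin: centre of the underside, on the bench; z up, y along its long side. For the small wooden block, which may lie any way round on its 40 x 60 mm underside.
- white_tray: shallow dark steel tray, 84 x 150 mm (x by y) outside, fixed to the bench, with a white liner. Floor 3 mm thick; the rim is 3 mm wide and rises to 6 mm above the bench (3 mm above the floor). Origin: centre of the underside, on the bench; z up, y along its long side. For the long offcut, whose y is to lie along the tray's y (either way round).
- tool_mat: dark green rubber tool mat, 180 x 360 mm (x by y), 3 mm thick, with a grey border line, fixed to the bench. Origin: centre of its underside, on the bench; z up, y along its length. Three bays side by side along y, about 115 mm apart (at y about -115, 0 and +115 mm, x about 0): two are taken by the plane and the tape measure, one is free, a different one each time.
- block_plane: small black block plane, 50 x 160 x 46 mm (x, y, z), on the mat with its length roughly across the mat. Origin: centre of its underside; y along its length. Not to be moved.
- tape_measure: yellow tape measure, 71 x 78 x 37 mm (x, y, z), on the mat. Origin: centre of its underside. Not to be moved.
Things that resemble listed ones, but are neither listed nor needed, are in the scene too. There is more than one size of the brass_disc; the one meant has the size given above.

How it is judged:
By the outcome, as a careful person would: the job done as asked, in the order asked, and still so for the second after the job is handed in, with the robot touching nothing.
It also fails if it takes over 109 s, if anything falls off the work surface, if the arm or the gripper's body presses on something with over 40 N, if the wrist force passes 120 N, or if a joint passes its speed limit or range.

## Robot

A 7-joint arm with a two-finger parallel gripper is mounted at the origin on a cart in front of the work surface, level with it; the furniture and walls round the work are solid. World frame = base frame: x ahead of the robot, y to its left, z up, the work surface at z = 0. Lengths are in m, angles in rad, forces in N, time in s.
With the tool pointing down it reaches from about 0.4 to 0.9 m from the base axis. Payload 5.5 kg.
Tool frame: the origin (TCP) lies at the very end of the fingers, on their centre line; the grasp point (between the pads) lies 19 mm behind it; x points along the fingers, y is the direction in which the jaws open and shut, and the axes are right-handed (so a half turn about x gives the same grasp; the last joint's range is limited). The gripper opens to 92 mm and grips with 3 to 60 N. Pads are 19 mm wide; open, the fingers measure 130 mm over their backs; the gripper's body (75 mm by 190 mm) begins 47 mm behind the grasp point.
Start: joints at [-1.045, 0.501, -0.427, 1.55, 0.221, 1.138, -0.21], TCP at [0.169, 0.628, 0.227] pointing down, gripper open.
Joint ranges: [-2.88, 2.88], [-0.31, 2.03], [-1.54, 1.56], [0.2, 2.42], [-1.41, 4.55], [0.19, 2.02], [-2.57, 2.57]. Speed limits (rad/s): [2.57, 2.57, 3.14, 3.14, 3.14, 3.14, 3.14].

## Interface

Orientations are given as [roll, pitch, yaw] about the fixed x, y, z axes, in that order (R = Rz(yaw) Ry(pitch) Rx(roll)).
In Python, from workcell import bot, snapshot gives the robot as it stands.
- The arm moves only by the tool send_rows, never from a script. Its argument "targets" is a list of rows, each an object with "offset": the shift along the world's x, y, z in cm, a list of three; "twist": the turn about the world's z in rad. In form: [{"offset": [x, y, z], "twist": twist}, ...]. A call has 1 to 12 rows; each row is the pose to reach, as a shift and turn from the pose commanded when the call began; what a row does not reach only later rows make up. A row lasts 1/10 s, in which the tool goes at most 50 mm and 8.59 degrees, less where a joint would pass 70% of its speed; a pose out of reach is approached as far as the arm can. A call with a gripper value outside its range is refused whole. "gripper" is the closure in counts, from 0 (fully open) to 255 (shut), set as the call begins (left out, the last holds). The fingers move at their own pace and stop on an object; "newtons" is the grip in N (left out, the last holds). Time passes only in rows, so rows that repeat a pose let the fingers close. It gives the time, the measured TCP pose, the force and the opening at its end, in the units of the state.
- bot.sense(): the state, without advancing time (a new reading comes with each control period).
- snapshot(name): name is "scene" or "top" or "wrist"; returns a dict with "img" (384x512x3 uint8, red, green, blue), "depth" (384x512 float32, m along the optical axis (not along the pixel's ray), 0 where there is no reading), "fx", "fy", "cx", "cy" (pixels), "xyz" and "attitude" of the camera in the world; the wrist camera has in their place "tool_from_camera" (4x4, takes a point from camera to tool coordinates, whose origin is the TCP and whose axes are the tool frame's). Camera axes: x right, y down, z forward; pixel columns grow to the right and rows downward; lengths in m; the calibration is good to about 2 mm. A picture is of the moment at which its call begins: read the wrist's pose just before it.
- bot.close_job(): hands the job in, once; it reports no verdict.
The state is a dict: "time": time; "joint_positions": joint angles; "joint_velocities": joint speeds; "joint_efforts": joint torques, N m; "ee_pos": TCP position; "ee_rot": TCP orientation; "contact_force": force on the tool from outside, world axes, zero at the start; "wrist_torque": the same for the moment, N m; "opening": opening from 0.0 (shut) to 1.0 (fully open).
Only numpy, scipy, OpenCV 4.12 (cv2) and the standard library are available. Lean on these libraries where they do the work, as an engineer would, in place of code of your own. Each camera call takes 0.05 s, during which the arm holds its last target.

## Working session

There is one attempt and no reset: what is moved stays moved. The work goes in short steps, Python scripts to look and compute and a tool call to move; the robot and the scene stay as the last step left them, time stands still between calls to the robot, and variables do not carry over. Pictures are saved under pics/ and viewed, and the job is handed in when it is done.

Besides the shell and the picture viewer there is one more tool, called after ">>>" as a command line: name --argument value ..., lists and objects as JSON in quotes. send_rows: Moves the arm, as the interface text tells. Its arguments: {"type":"object","properties":{"targets":{"type":"array","items":{"type":"object","properties":{"offset":{"type":"array","items":{"type":"number"}},"twist":{"type":"number"}}}},"gripper":{"type":"number"},"newtons":{"type":"number"}},"required":["targets"]}

```bash
ls; mkdir -p pics
cat > h.py <<'E'
import numpy as np, cv2
from workcell import bot, snapshot
from scipy.spatial.transform import Rotation as R
def cam(s,st=None):
    if 'xyz' in s:
        a=np.array(s['attitude'],float)
        Rm=a if a.shape==(3,3) else R.from_euler('xyz',a).as_matrix()
        return Rm,np.array(s['xyz'])
    T=np.array(s['tool_from_camera']); Rt=R.from_euler('xyz',st['ee_rot']).as_matrix()
    return Rt@T[:3,:3], Rt@T[:3,3]+np.array(st['ee_pos'])
def ray(s,u,v,z,st=None):
    Rm,t=cam(s,st); d=Rm@np.array([(u-s['cx'])/s['fx'],(v-s['cy'])/s['fy'],1.]); return t+d*(z-t[2])/d[2]
def dep(s,st=None):
    Rm,t=cam(s,st); D=s['depth']; v,u=np.mgrid[:D.shape[0],:D.shape[1]]
    P=np.stack([(u-s['cx'])/s['fx']*D,(v-s['cy'])/s['fy']*D,D],-1)
    return P@Rm.T+t
def save(n,img,sc=1.5):
    cv2.imwrite('pics/'+n,cv2.resize(img[:,:,::-1],None,fx=sc,fy=sc,interpolation=cv2.INTER_CUBIC))
E
python3 - <<'E'
from h import *
import pickle
print(bot.sense())
for n in ['scene','top']:
    s=snapshot(n); save(n+'0.png',s['img']); print(n,s['fx'],s['cx'],s['cy'],s['xyz'],s['attitude']); pickle.dump(s,open(n+'0.pkl','wb'))
E
```

```text
pics
{'time': 0.0, 'joint_positions': array([-1.04481669,  0.5018408 , -0.42678132,  1.55143353,  0.22078594,
        1.13829675, -0.21029072]), 'joint_velocities': array([ 0.00029664, -0.00035824,  0.00029067, -0.00023663, -0.00111434,
       -0.00015835, -0.00136493]), 'joint_efforts': array([-2.66055113e-04, -5.66590869e+01, -5.81666708e+00, -2.79116642e+01,
       -6.87948545e-02,  3.06849950e-02,  1.72588325e-04]), 'ee_pos': array([0.16871221, 0.62700572, 0.22568875]), 'ee_rot': array([-1.60959838,  1.56886984, -1.87233173]), 'contact_force': array([-0.28093035,  1.67022496,  0.417766  ]), 'wrist_torque': array([ 0.01287151,  0.01528814, -0.02266916]), 'opening': 0.9981894489491872}
scene 457.49442482154063 250.26400030189816 193.91659405680556 [-0.29943893 -0.69126073  0.85583911] [-2.17064398 -0.02176162 -0.76633469]
top 350.0989138010905 253.97018759304137 188.98758329301603 [0.42756511 0.09965297 0.9847796 ] [-3.06264736 -0.02274744 -1.59910585]
```

View pics/scene0.png

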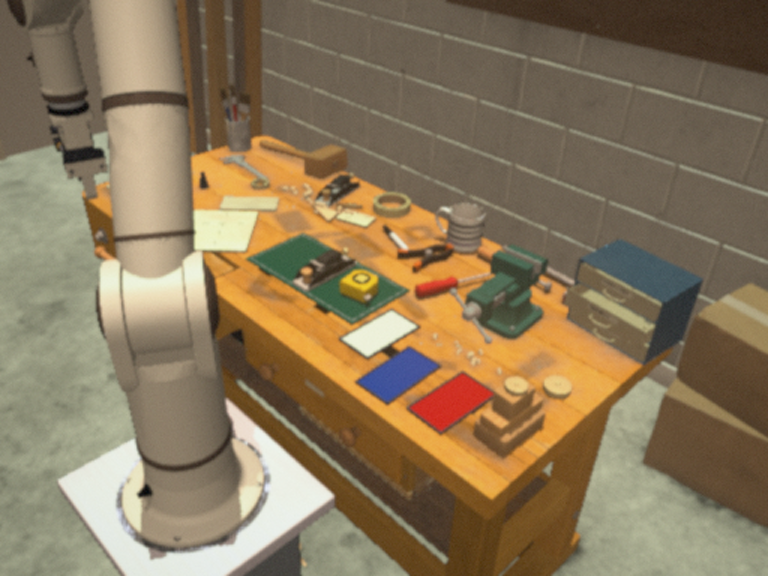

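View pics/top0.png

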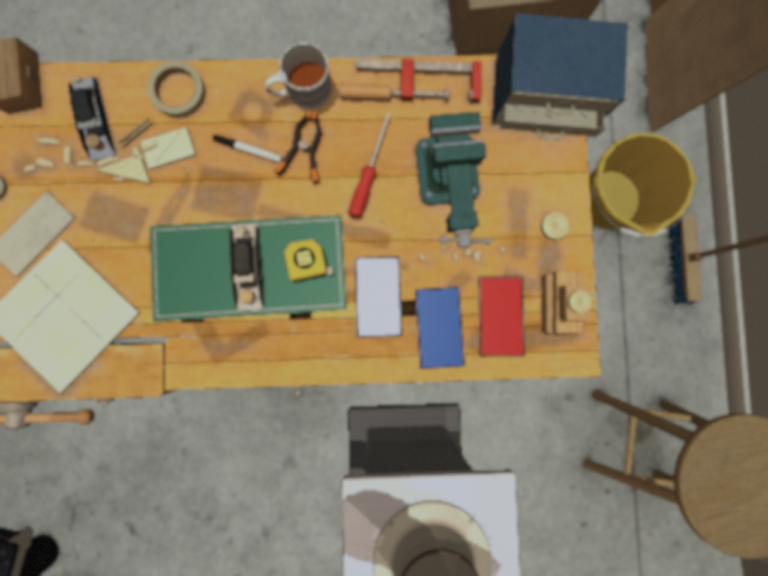

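The disc candidates are the one on the pile at top px (580,301), the loose bigger-looking disc at (555,225), and the tape roll at (175,90), which is a ring and so ruled out. I'll check the first two in a close crop with sizes from depth.

Run:
```python
from h import *
import pickle
s=pickle.load(open('top0.pkl','rb')); im=s['img']
save('crop.png',im[125:250,225:405],4.4)
P=dep(s)
Z=P[...,2]
print('cam z check bench', np.median(Z[150:160,330:350]))
def rect(m,name,z):
    cs,_=cv2.findContours(m.astype(np.uint8),cv2.RETR_EXTERNAL,cv2.CHAIN_APPROX_NONE)
    for c in cs:
        if cv2.contourArea(c)<60: continue
        pts=np.array([ray(s,u,v,z)[:2] for u,v in c[:,0]],np.float32)*1000
        (c0,wh,a)=cv2.minAreaRect(pts); print(name,np.round(c0,1),np.round(wh,1),round(a,1), 'px',c[:,0].mean(0).round())
r,g,b=[im[...,i].astype(int) for i in range(3)]
rect((r>110)&(g<60)&(b<60),'red',.003)
rect((b>110)&(r<80)&(g<100),'blue',.003)
rect((b>140)&(r>140)&(abs(r-b)<40)&(np.arange(512)[None]<300)&(np.arange(512)[None]>230)&(np.arange(384)[:,None]>165)&(np.arange(384)[:,None]<235),'white',.003)
rect((g>r+15)&(g>b-5)&(g<140),'green',.003)
# depth levels around pile
for z in range(150,235,4): print(z,(Z[z,350:402:2]*1000).astype(int))
```

```text
cam z check bench -0.0007713930689018933
red [ 437.7 -164. ] [133.4  47.1] 0.8 px [339. 210.]
red [676.6 104.5] [19.  94.6] 67.0 px [242. 131.]
white [481.2  82.2] [145.3  79.9] 0.1 px [252. 197.]
green [540.3 323.6] [179.7 353.6] 1.6 px [171. 181.]
green [753.4 -80.9] [30.2 96.2] 2.7 px [306. 101.]
green [695.6 -59.5] [178.9 108. ] 4.3 px [297. 116.]
green [816.7 -75.3] [23.  92.3] 3.8 px [303.  80.]
150 [  -1    0    0    1    2    6   12   14   12   12   12   12   12   13
   13   -1    1   -1   -1   -2   -2   -2 -800 -804 -779 -760]
154 [  -2   -1    0    0   -2    0    4   12   11   14   12   13   13   11
    3    0   -2    0   -1    1   -1   -1 -799 -801 -803 -794]
158 [   0   -1    1    0   -2    0   -2   -1    6   10   11   13    0   -2
   -1    0    0    0   -4    2   -4    0   -2 -803  984 -799]
162 [  -1   -3   -1    0    0    2    0    0    1   -4   -2   -5   -1    0
   -3   -1    2    1    0    1    0    0    0 -797 -803 -791]
166 [   1    0    1   -3    0    2   -1    0    0    0    0    0   -2   -4
    0   -1    0   -2    2    2    0    0    0 -800 -805 -805]
170 [   0 
[... 1618 characters left out ...]
  -5 -795 -796]
218 [   0   -2   -4    0  984    1   17   29   32   41   56   53   55   54
   55   57   55   54   58    0    0    0   -2    0 -798 -797]
222 [  -1    1   -3   -4   -3   -3   -1  984    1    0   -3    1   -3   -1
    0   -4   -1   -1    0    2   -4    0    0    2    0 -805]
226 [   2    2    0   -1    1   -1    0    0    1   -2    1    0   -1   -1
   -1    1   -2    0    0   -2    5    0    0   -3    1 -796]
230 [   0   -2    1   -3   -2   -2   -3    0   -2    1   -3   -1    0   -2
   -1   -1    0   -1    0    0    1    0    0    1    0 -791]
234 [ -14  -12   -9   -3   -7   -2    0    2    1   -1    0   -1   -2   -1
   -2    0    3   -1   -1    0    0   -2    1    0   -1 -799]
```

View pics/crop.png

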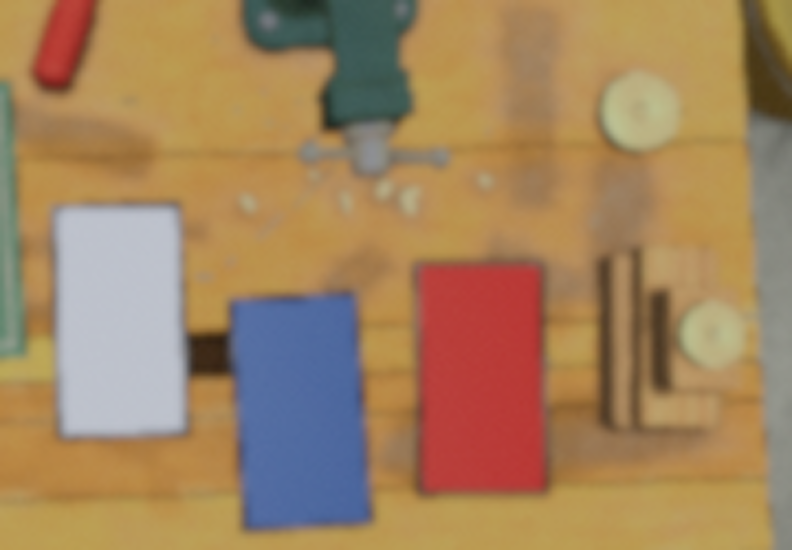

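The crop shows the pile disc at crop px (712,334), small and on top of the block, and the loose disc at (640,111), clearly larger. The pile disc is the target, and the stack heights (32/54/94/104 mm) fit. Next I'll measure everything.

```bash
cat >> h.py <<'E'
def rect(s,m,name,z,amin=60,st=None):
    cs,_=cv2.findContours(m.astype(np.uint8),cv2.RETR_EXTERNAL,cv2.CHAIN_APPROX_NONE)
    for c in cs:
        if cv2.contourArea(c)<amin: continue
        pts=np.array([ray(s,u,v,z,st)[:2] for u,v in c[:,0]],np.float32)*1000
        (c0,wh,a)=cv2.minAreaRect(pts); print(name,np.round(c0,1),np.round(wh,1),round(a,1),'px',c[:,0].mean(0).round())
E
python3 - <<'E'
from h import *
import pickle
s=pickle.load(open('top0.pkl','rb')); im=s['img']
hsv=cv2.cvtColor(im,cv2.COLOR_RGB2HSV); h,S,V=[hsv[...,i].astype(int) for i in range(3)]
v,u=np.mgrid[:384,:512]
box=lambda u0,u1,v0,v1:(u>=u0)&(u<=u1)&(v>=v0)&(v<=v1)
rect(s,(S>140)&((h<6)|(h>172))&box(315,352,180,240),'red',.003)
rect(s,(S>90)&(h>100)&(h<130)&box(275,312,185,248),'blue',.003)
rect(s,(S<60)&(V>130)&box(235,270,168,227),'white',.003)
rect(s,(h>60)&(h<95)&(S>60)&box(90,235,135,220),'mat',.003)
P=dep(s);Z=P[...,2]
def lvl(a,b,name,bx):
    m=(Z>a)&(Z<b)&bx; m=cv2.morphologyEx(m.astype(np.uint8),cv2.MORPH_OPEN,np.ones((3,3))); rect(s,m,name,(a+b)/2)
    q=P[m>0]; print('  mean',q.mean(0).round(4),'range',np.percentile(q,[1,99],0).round(4).tolist())
pb=box(355,398,175,226)
lvl(.099,.110,'disc',pb); lvl(.006,.02,'loose',box(355,385,138,162)); lvl(.084,.110,'block',pb); lvl(.046,.062,'batten',pb); lvl(.026,.038,'sand',pb)
lvl(.008,.07,'matobj',box(95,230,140,215))
print('disc by colour'); rect(s,(h>24)&(S>70)&(V>150)&box(375,400,185,215),'disc',.104)
rect(s,(h>24)&(S>70)&(V>150)&box(355,385,138,165),'loose',.013)
E
```

```text
red [ 438.4 -147.8] [ 79.4 143.4] 88.3 px [334. 211.]
blue [420.3 -31.3] [141.1  75.9] 2.0 px [293. 218.]
white [481.5  82.1] [ 83.5 149.6] 89.9 px [252. 197.]
mat [539.7 421.9] [154.8 139.7] 2.6 px [130. 180.]
mat [546.  230.2] [151.8 143.5] 2.1 px [199. 176.]
disc [ 459.7 -256.7] [35.9 36. ] 86.8 px [386. 200.]
  mean [ 0.4596 -0.2564  0.1047] range [[0.4419, -0.2746, 0.1007], [0.4774, -0.2389, 0.1086]]
loose [ 607.3 -254.9] [48.5 49.2] 87.0 px [369. 150.]
  mean [ 0.607  -0.2549  0.0129] range [[0.5831, -0.2789, 0.0075], [0.6316, -0.2316, 0.0177]]
block [ 457.6 -254.8] [46.1 56.4] 88.5 px [384. 201.]
  mean [ 0.4574 -0.2534  0.0991] range [[0.4292, -0.2752, 0.0861], [0.4863, -0.2357, 0.1084]]
batten [ 439.3 -252.8] [45.8 66.5] 86.9 px [375. 211.]
batten [ 496.7 -256.1] [46.  38.3] 86.7 px [377. 186.]
  mean [ 0.4606 -0.2507  0.0546] range [[0.4058, -0.2796, 0.0467], [0.5162, -0.2308, 0.0603]]
sand [ 460.1 -229. ] [ 13.9 107.3] 86.9 px [365. 201.]
  mean [ 0.4623 -0.2285  0.0322] range [[0.4066, -0.237, 0.0263], [0.5135, -0.2217, 0.0375]]
matobj [552.  209.7] [69.6 77.9] 9.4 px [204. 174.]
matobj [541.6 321.9] [132.2  53.8] 3.0 px [165. 177.]
  mean [0.5447 0.2751 0.0349] range [[0.478, 0.1763, 0.0087], [0.6089, 0.3497, 0.0501]]
disc by colour
loose [ 606.1 -259.4] [41.3 38.3] 11.0 px [371. 150.]
```

Run:
```python
from h import *
st=bot.sense(); M=R.from_euler('xyz',st['ee_rot']).as_matrix(); print(M.round(4)); print('jaw yaw',np.arctan2(M[1,1],M[0,1]), np.degrees(np.arctan2(M[1,1],M[0,1])))
s=snapshot('wrist'); print(np.array(s['tool_from_camera']).round(4), s['fx'],s['cx'],s['cy'])
```

```text
[[-5.000e-04  2.597e-01  9.657e-01]
 [-1.700e-03  9.657e-01 -2.597e-01]
 [-1.000e+00 -1.700e-03 -0.000e+00]]
jaw yaw 1.3080457057163077 74.94549834775573
[[-5.000e-04 -2.578e-01  9.662e-01 -1.583e-01]
 [ 1.000e+00 -9.000e-04  2.000e-04 -1.200e-03]
 [ 8.000e-04  9.662e-01  2.578e-01 -6.760e-02]
 [ 0.000e+00  0.000e+00  0.000e+00  1.000e+00]] 319.01868461746324 262.7030455869551 187.96006475924182
```

>>> send_rows --targets '[{"offset":[5,-4,1],"twist":-0.1},{"offset":[9,-8,2],"twist":-0.2},{"offset":[13,-12,2],"twist":-0.3},{"offset":[17,-16,2],"twist":-0.4},{"offset":[21,-20,2],"twist":-0.5},{"offset":[25,-24,2],"twist":-0.6},{"offset":[27,-28,2],"twist":-0.7},{"offset":[28,-33,2],"twist":-0.8},{"offset":[28.5,-38,2],"twist":-0.9},{"offset":[28.5,-43,2],"twist":-1.0},{"offset":[28.5,-48,2],"twist":-1.1},{"offset":[28.5,-53,2],"twist":-1.2}]' --gripper 0

```text
time: 1.35
ee_pos: [0.4529, 0.1347, 0.2466]
ee_rot: [2.87, 1.571, 1.403]
contact_force: [0.8, -0.2, -0.4]
opening: 1.003
```

Run:
```python
from h import *
st=bot.sense(); print(st['time'],st['ee_pos'],st['joint_positions'].round(2),st['contact_force'])
M=R.from_euler('xyz',st['ee_rot']).as_matrix();print(M.round(3), np.arctan2(M[1,1],M[0,1]))
```

```text
1.35 [0.45285358 0.13467371 0.24662488] [-0.35  0.13  0.    1.97 -0.    1.04 -0.24] [ 0.84617737 -0.16120048 -0.36239065]
[[ 0.     0.995  0.103]
 [ 0.     0.103 -0.995]
 [-1.     0.    -0.   ]] 0.10365308212338595
```

>>> send_rows --targets '[{"offset":[0.1,-5,0],"twist":-0.03},{"offset":[0.2,-10,0],"twist":-0.06},{"offset":[0.3,-15,0],"twist":-0.1},{"offset":[0.4,-20,0],"twist":-0.1},{"offset":[0.5,-25,0],"twist":-0.1},{"offset":[0.6,-30,0],"twist":-0.1},{"offset":[0.6,-33,0],"twist":-0.1},{"offset":[0.6,-35,0],"twist":-0.1},{"offset":[0.6,-35.4,0],"twist":-0.1},{"offset":[0.6,-35.4,0],"twist":-0.1},{"offset":[0.6,-35.4,0],"twist":-0.1},{"offset":[0.6,-35.4,0],"twist":-0.1}]'

```text
time: 2.55
ee_pos: [0.4594, -0.2154, 0.2466]
ee_rot: [-3.032, 1.57, 1.691]
contact_force: [0.4, 0.8, -0.4]
opening: 0.997
```

Run:
```python
from h import *
import pickle
st=bot.sense(); print(st['time'],st['ee_pos'],st['joint_positions'].round(2))
M=R.from_euler('xyz',st['ee_rot']).as_matrix();print(np.arctan2(M[1,1],M[0,1]))
s=snapshot('wrist'); save('w1.png',s['img']); pickle.dump((s,st),open('w1.pkl','wb'))
P=dep(s,st); Z=P[...,2]
for a,b,n in [(.098,.112,'disc'),(.084,.098,'block'),(.046,.062,'batten'),(.024,.040,'sand')]:
    m=(Z>a)&(Z<b); m=cv2.morphologyEx(m.astype(np.uint8),cv2.MORPH_OPEN,np.ones((3,3))); rect(s,m,n,(a+b)/2,300,st); q=P[m>0]; print('  ',q.mean(0).round(4),np.percentile(q,[1,99],0).round(4).tolist())
```

```text
2.55 [ 0.4593641  -0.21539113  0.24664679] [ 0.11  0.2   0.31  1.9  -0.07  1.05  0.46]
0.010724721860292063
disc [ 459.7 -257.3] [37.  39.1] 0.6 px [261. 216.]
disc [586.2 -75.1] [25.  59.5] 64.1 px [409.  18.]
   [ 0.5219 -0.1686  0.104 ] [[0.4423, -0.2744, 0.0982], [0.6718, -0.0616, 0.1115]]
block [ 457.9 -257. ] [43.1 60.4] 88.2 px [260. 209.]
block [575.5 -78.5] [18.1 50.8] 56.5 px [392.  22.]
   [ 0.5059 -0.1898  0.0937] [[0.4284, -0.276, 0.0847], [0.6727, -0.0616, 0.0976]]
batten [ 460.7 -255.9] [ 47. 110.] 86.3 px [263. 195.]
   [ 0.4852 -0.2304  0.055 ] [[0.4063, -0.2801, 0.047], [0.6929, -0.0843, 0.0609]]
sand [ 460.2 -229.2] [ 14.5 108.6] 86.9 px [263. 174.]
sand [697.7 -88.2] [26.4 62.2] 61.1 px [482.  47.]
   [ 0.545  -0.1779  0.032 ] [[0.407, -0.2873, 0.0244], [0.7286, -0.0677, 0.0396]]
```

View pics/w1.png

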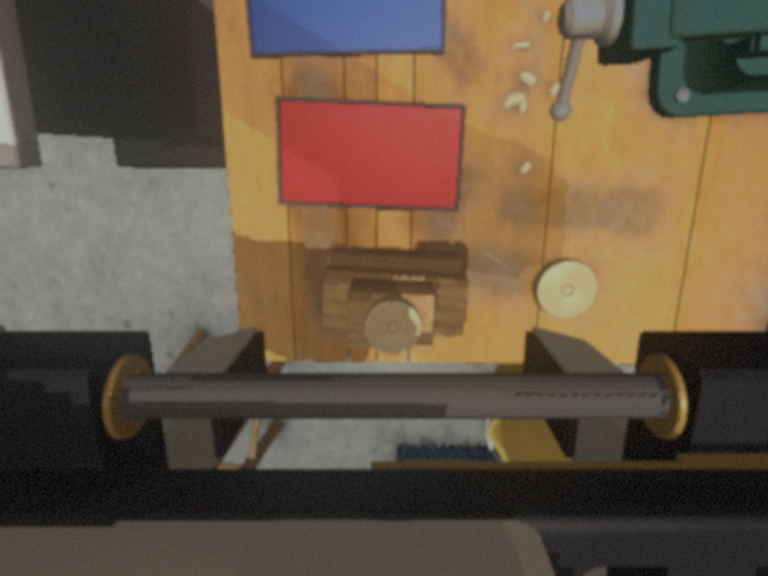

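The wrist view shows the disc at (392,325) on the block, with the red tray at (370,155) and the big loose disc at (567,289). Both cameras put the disc at about (459.7, -257) mm. I'll hold a moment to see where the commanded pose settles.

>>> send_rows --targets '[{"offset":[0,0,0],"twist":0},{"offset":[0,0,0],"twist":0},{"offset":[0,0,0],"twist":0},{"offset":[0,0,0],"twist":0}]'

```text
time: 3.0
ee_pos: [0.4591, -0.2171, 0.2468]
ee_rot: [2.028, 1.571, 0.466]
contact_force: [0.6, -0.3, 0.7]
opening: 1.001
```

```bash
cat > p.py <<'E'
from h import *
st=bot.sense(); M=R.from_euler('xyz',st['ee_rot']).as_matrix();print(round(st['time'],2),(st['ee_pos']*1000).round(1),'yaw',np.arctan2(M[1,1],M[0,1]).round(4),'tilt',M[:2,0].round(4),'F',st['contact_force'].round(1),'op',(st['opening']*92).round(1),'j7',st['joint_positions'].round(2)[[0,6]])
E
python3 p.py
```

```text
Traceback (most recent call last):
  File "p.py", line 2, in <module>
    st=bot.sense(); M=R.from_euler('xyz',st['ee_rot']).as_matrix();print(round(st['time'],2),(st['ee_pos']*1000).round(1),'yaw',np.arctan2(M[1,1],M[0,1]).round(4),'tilt',M[:2,0].round(4),'F',st['contact_force'].round(1),'op',(st['opening']*92).round(1),'j7',st['joint_positions'].round(2)[[0,6]])
                                                                                                                                                                                                                                 ^^^^^^^^^^^^^^^^^^^^^^^^
AttributeError: 'float' object has no attribute 'round'
```

>>> send_rows --targets '[{"offset":[0.05,-2,-3],"twist":-0.005},{"offset":[0.05,-3.6,-7],"twist":-0.01},{"offset":[0.05,-4,-11],"twist":-0.01},{"offset":[0.05,-4,-11.7],"twist":-0.01},{"offset":[0.05,-4,-11.7],"twist":-0.01},{"offset":[0.05,-4,-11.7],"twist":-0.01},{"offset":[0.05,-4,-11.7],"twist":-0.01}]'

```text
time: 3.7
ee_pos: [0.4612, -0.2575, 0.1319]
ee_rot: [1.261, 1.567, -0.311]
contact_force: [0.3, 0.3, 0.7]
opening: 1.002
```

```bash
sed -i "s/(st\['opening'\]\*92).round(1)/round(st['opening']*92,1)/" p.py; python3 p.py;  python3 - <<'E'
from h import *
st=bot.sense(); s=snapshot('wrist'); save('w2.png',s['img'])
P=dep(s,st); Z=P[...,2]
for a,b,n in [(.100,.112,'disc'),(.084,.098,'block')]:
    m=(Z>a)&(Z<b)&(P[...,1]<-.2)&(abs(P[...,0]-.46)<.06); m=cv2.morphologyEx(m.astype(np.uint8),cv2.MORPH_OPEN,np.ones((3,3))); rect(s,m,n,(a+b)/2,300,st); q=P[m>0]; print('  ',np.median(q,0).round(4),np.percentile(q,[1,99],0).round(4).tolist())
E
```

```text
3.7 [ 461.2 -257.5  131.9] yaw -0.0012 tilt [ 0.0036 -0.0011] F [0.3 0.3 0.7] op 92.2 j7 [0.2 0.6]
disc [ 459.6 -257.5] [38.3 36.9] 89.8 px [259. 216.]
   [ 0.4595 -0.2573  0.1053] [[0.4419, -0.2757, 0.1015], [0.4768, -0.2397, 0.1067]]
block [ 457.9 -257.4] [43.  60.9] 88.5 px [256. 204.]
   [ 0.4495 -0.2485  0.0952] [[0.4284, -0.2767, 0.0855], [0.4875, -0.2368, 0.0969]]
```

View pics/w2.png

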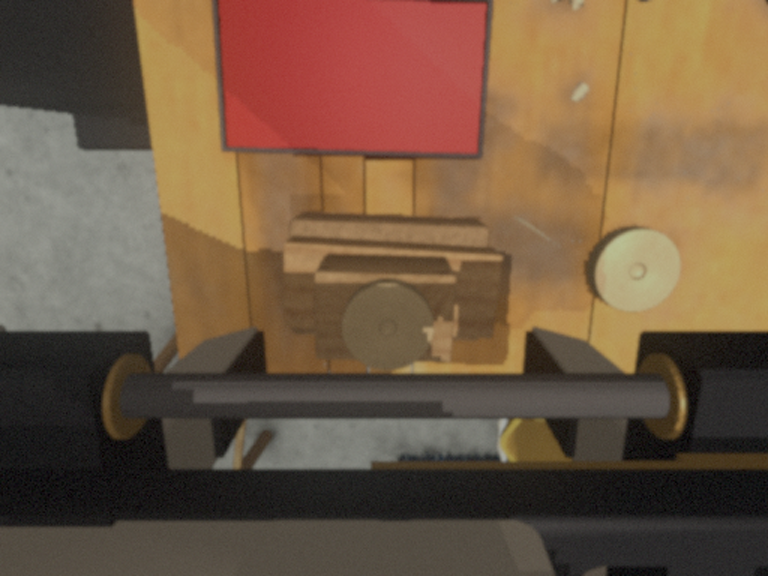

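The disc at (388,325) sits between the fingers. Descending.

>>> send_rows --targets '[{"offset":[0,0,-1],"twist":0},{"offset":[0,0,-2],"twist":0},{"offset":[0,0,-2.8],"twist":0},{"offset":[0,0,-3.2],"twist":0},{"offset":[0,0,-3.2],"twist":0},{"offset":[0,0,-3.2],"twist":0},{"offset":[0,0,-3.2],"twist":0},{"offset":[0,0,-3.2],"twist":0}]'

```text
time: 4.55
ee_pos: [0.4598, -0.2574, 0.0981]
ee_rot: [1.234, 1.57, -0.339]
contact_force: [-0.5, -0.0, 0.5]
opening: 1.0
```

```bash
python3 p.py
```

```text
4.55 [ 459.8 -257.4   98.1] yaw -0.002 tilt [ 0.0007 -0.0002] F [-0.5 -0.   0.5] op 92.0 j7 [0.22 0.62]
```

>>> send_rows --targets '[{"offset":[0,0,0],"twist":0},{"offset":[0,0,0],"twist":0},{"offset":[0,0,0],"twist":0},{"offset":[0,0,0],"twist":0},{"offset":[0,0,0],"twist":0},{"offset":[0,0,0],"twist":0},{"offset":[0,0,0],"twist":0},{"offset":[0,0,0],"twist":0},{"offset":[0,0,0],"twist":0},{"offset":[0,0,0],"twist":0}]' --gripper 200 --newtons 20

```text
time: 5.55
ee_pos: [0.4595, -0.2572, 0.0977]
ee_rot: [-2.496, 1.571, 2.214]
contact_force: [0.2, -0.6, 0.1]
opening: 0.405
```

```bash
python3 p.py
```

```text
5.55 [ 459.5 -257.2   97.7] yaw -0.002 tilt [-0.0001  0.0001] F [ 0.2 -0.6  0.1] op 37.2 j7 [0.22 0.62]
```

>>> send_rows --targets '[{"offset":[0,0,1],"twist":0},{"offset":[0,0,3],"twist":0},{"offset":[0,0,5],"twist":0},{"offset":[0,2,6],"twist":0},{"offset":[0,5,6],"twist":0},{"offset":[-1,8,6],"twist":0},{"offset":[-2,10,6],"twist":0},{"offset":[-2.1,10.9,6],"twist":0},{"offset":[-2.1,10.9,6],"twist":0},{"offset":[-2.1,10.9,6],"twist":0}]'

```text
time: 6.55
ee_pos: [0.4394, -0.1492, 0.1583]
ee_rot: [1.053, 1.569, -0.521]
contact_force: [0.5, -0.2, -0.2]
opening: 0.405
```

```bash
python3 p.py
python3 - <<'E'
from h import *
import pickle
st=bot.sense(); s=snapshot('wrist'); save('w3.png',s['img'])
def go(s,st):
    hsv=cv2.cvtColor(s['img'],cv2.COLOR_RGB2HSV); h,S,V=[hsv[...,i].astype(int) for i in range(3)]
    v=np.mgrid[:384,:512][0]
    rect(s,(S>140)&((h<6)|(h>172))&(v<230),'red',.003,500,st)
    rect(s,(S>90)&(h>100)&(h<130)&(v<230),'blue',.003,500,st)
go(*pickle.load(open('w1.pkl','rb'))); go(s,st)
E
```

```text
6.55 [ 439.4 -149.2  158.3] yaw -0.0024 tilt [ 0.0015 -0.0008] F [ 0.5 -0.2 -0.2] op 37.3 j7 [0.01 0.35]
red [ 440.  -148.1] [ 78.2 144.7] 88.3 px [246. 102.]
blue [422.1 -52.7] [143.4  34.1] 0.6 px [230.  16.]
red [ 439.6 -148.4] [ 78.1 144.7] 88.4 px [261. 169.]
blue [421.4 -32. ] [144.5  76.8] 0.4 px [243.  45.]
```

View pics/w3.png

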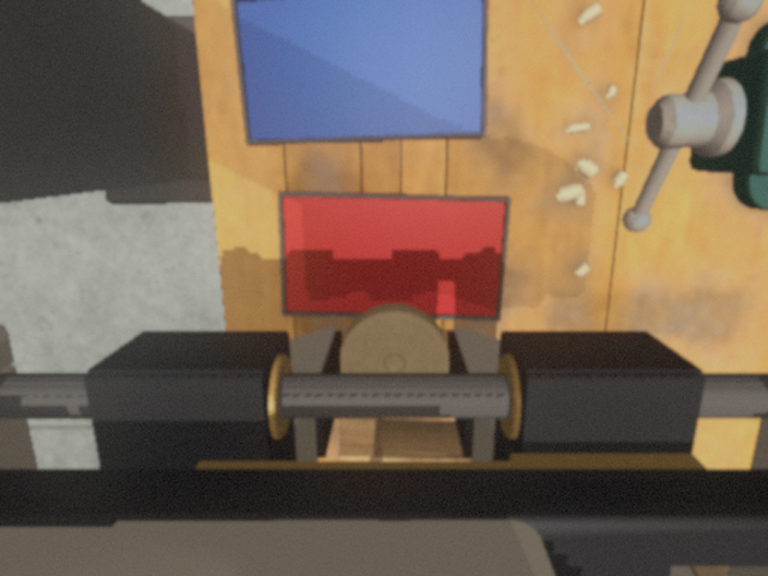

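The disc is held (seen at (395,355)), and the red tray is centred at about (439,-148) from both cameras. Lowering.

>>> send_rows --targets '[{"offset":[0.05,0,-4],"twist":0},{"offset":[0.05,0,-8],"twist":0},{"offset":[0.05,0,-11],"twist":0},{"offset":[0.05,0,-13],"twist":0},{"offset":[0.05,0,-14],"twist":0},{"offset":[0.05,0,-14.6],"twist":0},{"offset":[0.05,0,-14.8],"twist":0},{"offset":[0.05,0,-14.9],"twist":0},{"offset":[0.05,0,-14.9],"twist":0},{"offset":[0.05,0,-14.9],"twist":0}]'

```text
time: 7.6
ee_pos: [0.4397, -0.1483, 0.0095]
ee_rot: [1.427, 1.569, -0.146]
contact_force: [-0.4, 0.6, -1.7]
opening: 0.4
```

```bash
python3 p.py
```

```text
7.6 [ 439.7 -148.3    9.5] yaw -0.0019 tilt [ 0.0016 -0.0002] F [-0.4  0.6 -1.7] op 36.8 j7 [0.09 0.47]
```

>>> send_rows --targets '[{"offset":[0,0,-0.1],"twist":0},{"offset":[0,0,-0.2],"twist":0},{"offset":[0,0,-0.2],"twist":0},{"offset":[0,0,-0.2],"twist":0}]'

```text
time: 8.0
ee_pos: [0.439, -0.1482, 0.0067]
ee_rot: [-2.976, 1.571, 1.735]
contact_force: [-0.0, 0.6, -0.6]
opening: 0.403
```

```bash
python3 p.py
```

```text
8.0 [ 439.  -148.2    6.7] yaw -0.0019 tilt [-0.      0.0001] F [-0.   0.6 -0.6] op 37.1 j7 [0.09 0.47]
```

>>> send_rows --targets '[{"offset":[0,0,-0.08],"twist":0},{"offset":[0,0,-0.08],"twist":0},{"offset":[0,0,-0.08],"twist":0}]'

```text
time: 8.3
ee_pos: [0.439, -0.1482, 0.0059]
ee_rot: [-1.979, 1.571, 2.731]
contact_force: [0.5, -0.6, -0.8]
opening: 0.399
```

>>> send_rows --targets '[{"offset":[0,0,-0.06],"twist":0},{"offset":[0,0,-0.1],"twist":0},{"offset":[0,0,-0.1],"twist":0}]'

```text
time: 8.6
ee_pos: [0.4391, -0.1482, 0.0055]
ee_rot: [2.603, 1.57, 1.03]
contact_force: [-1.6, 1.0, 8.4]
opening: 0.406
```

Contact. Releasing and lifting.

>>> send_rows --targets '[{"offset":[0,0,0.06],"twist":0},{"offset":[0,0,0.06],"twist":0},{"offset":[0,0,0.06],"twist":0},{"offset":[0,0,0.06],"twist":0},{"offset":[0,0,0.06],"twist":0},{"offset":[0,0,1],"twist":0},{"offset":[0,0,4],"twist":0},{"offset":[0,0,8],"twist":0},{"offset":[0,0,12],"twist":0},{"offset":[0,-3,16],"twist":0},{"offset":[0,-6,18],"twist":0}]' --gripper 110

```text
time: 9.7
ee_pos: [0.4408, -0.2088, 0.1892]
ee_rot: [1.385, 1.565, -0.186]
contact_force: [0.7, -0.1, 0.5]
opening: 0.567
```

```bash
python3 p.py
python3 - <<'E'
from h import *
st=bot.sense(); s=snapshot('wrist'); save('w4.png',s['img']); t=snapshot('top'); save('t4.png',t['img'][150:250,260:405],5)
for n,s_,st_ in (('w',s,st),('t',t,None)):
    P=dep(s_,st_); 
    m=(P[...,2]>.008)&(P[...,2]<.02)&(abs(P[...,0]-.439)<.06)&(abs(P[...,1]+.148)<.035); m=cv2.morphologyEx(m.astype(np.uint8),cv2.MORPH_OPEN,np.ones((3,3))); rect(s_,m,n,.013,60,st_)
    q=P[m>0]; print(np.median(q,0))
    hsv=cv2.cvtColor(s_['img'],cv2.COLOR_RGB2HSV); h,S,V=[hsv[...,i].astype(int) for i in range(3)]
    rect(s_,(S>120)&((h<8)|(h>172))&(abs(P[...,0]-.439)<.1)&(abs(P[...,1]+.148)<.06),n+'red',.003,300,st_)
E
```

```text
9.7 [ 440.8 -208.8  189.2] yaw 0.0004 tilt [ 0.0056 -0.001 ] F [ 0.7 -0.1  0.5] op 52.1 j7 [0.09 0.48]
w [ 440.2 -149. ] [36.7 36.8] 90.0 px [260. 111.]
[ 0.44016675 -0.14823468  0.01314639]
wred [ 439.6 -148.1] [ 79.1 145.6] 88.3 px [259. 108.]
t [ 442.  -147.4] [36.6 33.4] 88.4 px [335. 210.]
[ 0.441395   -0.14860036  0.01282943]
tred [ 438.4 -148.5] [ 79.3 144.5] 87.5 px [334. 210.]
```

View pics/w4.png

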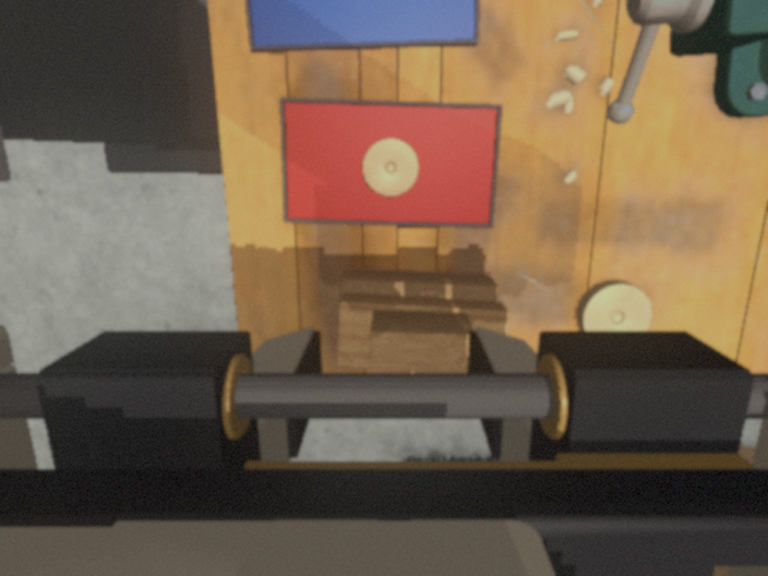

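The disc rests flat at (391,166) in the red tray, centred to within 1–2 mm. Next is the block.

>>> send_rows --targets '[{"offset":[1,-2,0],"twist":-0.02},{"offset":[2,-4.5,0],"twist":-0.04},{"offset":[2,-4.8,0],"twist":-0.05},{"offset":[2,-4.8,0],"twist":-0.05},{"offset":[2,-4.8,0],"twist":-0.05}]' --gripper 0

```text
time: 10.3
ee_pos: [0.4584, -0.2548, 0.1844]
ee_rot: [-2.276, 1.569, 2.385]
contact_force: [1.1, -0.0, 0.4]
opening: 0.96
```

```bash
python3 p.py
cat > pile.py <<'E'
from h import *
import sys
st=bot.sense(); s=snapshot('wrist'); save(sys.argv[1]+'.png',s['img']); t=snapshot('top')
for n,s_,st_ in (('w',s,st),('t',t,None)):
  P=dep(s_,st_); Z=P[...,2]
  for z,k in [(.094,'block'),(.054,'batten'),(.032,'sand')]:
    m=(Z>z-.007)&(Z<z+.009)&(P[...,1]<-.2)&(P[...,1]>-.31)&(abs(P[...,0]-.46)<.08); m=cv2.morphologyEx(m.astype(np.uint8),cv2.MORPH_OPEN,np.ones((3,3)))
    if m.sum()>60: rect(s_,m,n+k,np.median(Z[m>0]),60,st_); print('   z',np.median(Z[m>0]).round(4))
E
python3 pile.py w5
```

```text
10.3 [ 458.4 -254.8  184.4] yaw -0.0511 tilt [-0.0014  0.0013] F [ 1.1 -0.   0.4] op 88.3 j7 [0.15 0.53]
wblock [ 457.9 -256.3] [40.9 60. ] 87.0 px [262. 192.]
   z 0.0953
wbatten [ 460.8 -256.1] [ 45.8 109.5] 86.4 px [264. 173.]
   z 0.0552
wsand [ 460.  -229.8] [ 12.7 107.5] 87.0 px [263. 148.]
   z 0.033
tblock [ 457.7 -255.4] [41.7 56.5] 88.4 px [384. 201.]
   z 0.0949
tbatten [ 436.6 -252.4] [45.8 61. ] 86.9 px [375. 212.]
tbatten [ 498.  -257.2] [43.4 35.5] 86.9 px [377. 186.]
   z 0.0548
tsand [ 460.1 -228.9] [ 13.9 107.3] 86.9 px [366. 201.]
   z 0.0324
```

View pics/w5.png

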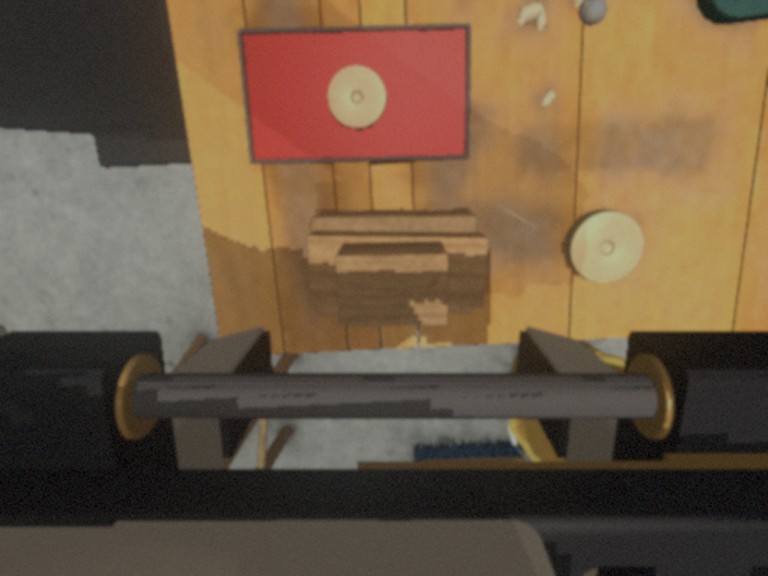

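>>> send_rows --targets '[{"offset":[0,0,-3],"twist":0},{"offset":[0,0,-6],"twist":0},{"offset":[0,0,-9],"twist":0},{"offset":[0,0,-11],"twist":0},{"offset":[0,0,-11.6],"twist":0},{"offset":[0,0,-11.6],"twist":0},{"offset":[0,0,-11.6],"twist":0},{"offset":[0,0,-11.6],"twist":0}]'

```text
time: 11.2
ee_pos: [0.4601, -0.2565, 0.0702]
ee_rot: [1.301, 1.568, -0.322]
contact_force: [-0.3, -0.1, 0.4]
opening: 0.999
```

```bash
python3 p.py
```

```text
11.2 [ 460.1 -256.5   70.2] yaw -0.0518 tilt [ 0.0023 -0.0008] F [-0.3 -0.1  0.4] op 91.9 j7 [0.2  0.61]
```

>>> send_rows --targets '[{"offset":[-0.1,0,-0.2],"twist":0},{"offset":[-0.1,0,-0.2],"twist":0},{"offset":[-0.1,0,-0.2],"twist":0},{"offset":[-0.1,0,-0.2],"twist":0},{"offset":[-0.1,0,-0.2],"twist":0},{"offset":[-0.1,0,-0.2],"twist":0},{"offset":[-0.1,0,-0.2],"twist":0}]' --gripper 150 --newtons 25

```text
time: 11.9
ee_pos: [0.4581, -0.2562, 0.067]
ee_rot: [3.065, 1.571, 1.442]
contact_force: [0.4, 0.6, 1.7]
opening: 0.652
```

```bash
python3 p.py
```

```text
11.9 [ 458.1 -256.2   67. ] yaw -0.052 tilt [0.     0.0001] F [0.4 0.6 1.7] op 60.0 j7 [0.21 0.61]
```

>>> send_rows --targets '[{"offset":[0,0,1],"twist":0},{"offset":[0,0,3],"twist":0},{"offset":[0,0,6],"twist":0},{"offset":[0,3,8],"twist":0.01},{"offset":[-1,7,8],"twist":0.02},{"offset":[-2,11,8],"twist":0.04},{"offset":[-3,15,8],"twist":0.06},{"offset":[-3.7,19,8],"twist":0.07},{"offset":[-3.7,21.5,8],"twist":0.07},{"offset":[-3.7,22.5,8],"twist":0.07},{"offset":[-3.7,22.5,8],"twist":0.07},{"offset":[-3.7,22.5,8],"twist":0.07}]'

```text
time: 13.1
ee_pos: [0.4214, -0.0324, 0.1472]
ee_rot: [0.783, 1.57, -0.771]
contact_force: [0.4, -0.4, 0.1]
opening: 0.654
```

```bash
python3 p.py
python3 - <<'E'
from h import *
st=bot.sense(); s=snapshot('wrist'); save('w6.png',s['img']); t=snapshot('top'); save('t6.png',t['img'],1.5)
for n,s_,st_ in (('w',s,st),('t',t,None)):
    hsv=cv2.cvtColor(s_['img'],cv2.COLOR_RGB2HSV); h,S,V=[hsv[...,i].astype(int) for i in range(3)]
    P=dep(s_,st_); k=(abs(P[...,0]-.42)<.1)&(abs(P[...,1]+.03)<.06)
    rect(s_,(S>90)&(h>100)&(h<130)&k,n+'blue',.003,300,st_)
E
```

```text
13.1 [421.4 -32.4 147.2] yaw 0.0171 tilt [ 0.0006 -0.0006] F [ 0.4 -0.4  0.1] op 60.2 j7 [-0.21  0.09]
wblue [421.7 -31. ] [143.6  76.7] 1.8 px [262. 169.]
tblue [419.8 -12.9] [138.9  39. ] 2.3 px [286. 218.]
```

View pics/w6.png

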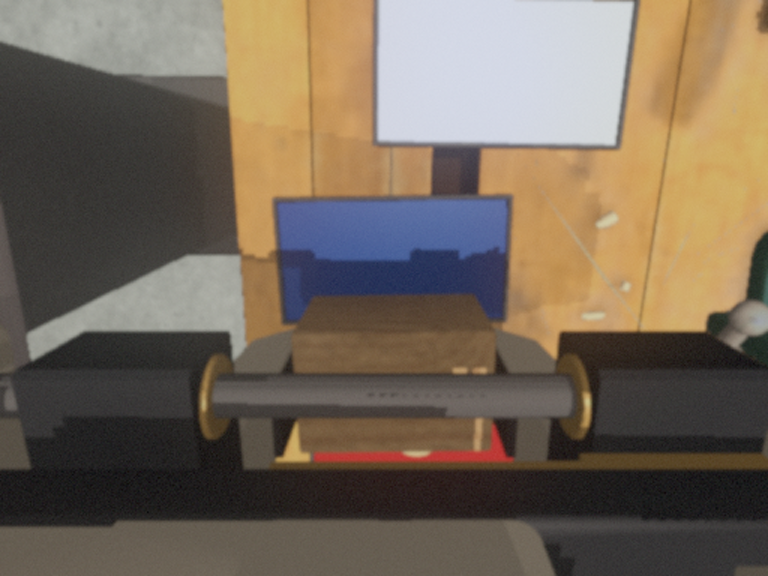

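The block is held at (395,370) over the blue tray, which is centred at (421,-31). Lowering.

>>> send_rows --targets '[{"offset":[0,0.1,-4],"twist":0.01},{"offset":[0,0.1,-8],"twist":0.01},{"offset":[0,0.1,-11],"twist":0.01},{"offset":[0,0.1,-12.3],"twist":0.01},{"offset":[0,0.1,-12.8],"twist":0.01},{"offset":[0,0.1,-13],"twist":0.01},{"offset":[0,0.1,-13],"twist":0.01},{"offset":[0,0.1,-13],"twist":0.01},{"offset":[0,0.1,-13],"twist":0.01}]'

```text
time: 14.1
ee_pos: [0.4219, -0.0302, 0.0178]
ee_rot: [1.614, 1.569, 0.072]
contact_force: [0.0, -0.0, -0.7]
opening: 0.654
```

```bash
python3 p.py
```

```text
14.1 [421.9 -30.2  17.8] yaw 0.028 tilt [0.0019 0.0001] F [ 0.  -0.  -0.7] op 60.2 j7 [-0.15  0.2 ]
```

>>> send_rows --targets '[{"offset":[0,-0.05,-0.1],"twist":0},{"offset":[0,-0.05,-0.15],"twist":0},{"offset":[0,-0.05,-0.15],"twist":0}]'

```text
time: 14.4
ee_pos: [0.4211, -0.0306, 0.0155]
ee_rot: [1.881, 1.571, 0.339]
contact_force: [-0.2, -0.0, -0.8]
opening: 0.655
```

>>> send_rows --targets '[{"offset":[0,0,-0.08],"twist":0},{"offset":[0,0,-0.08],"twist":0}]'

```text
time: 14.6
ee_pos: [0.4212, -0.0306, 0.0149]
ee_rot: [2.595, 1.571, 1.052]
contact_force: [-0.9, -0.1, 4.3]
opening: 0.652
```

Released on contact, then up and turned for the batten (jaws along y).

>>> send_rows --targets '[{"offset":[0,0,0.05],"twist":0},{"offset":[0,0,0.05],"twist":0},{"offset":[0,0,0.05],"twist":0},{"offset":[0,0,0.05],"twist":0},{"offset":[0,0,1],"twist":0},{"offset":[0,0,4],"twist":0},{"offset":[0,0,8],"twist":0},{"offset":[0,0,12],"twist":0},{"offset":[0,-2,16],"twist":0.12},{"offset":[0,-5,19],"twist":0.25},{"offset":[1,-8,19],"twist":0.38},{"offset":[2,-11,19],"twist":0.52}]' --gripper 50

```text
time: 15.8
ee_pos: [0.442, -0.1418, 0.207]
ee_rot: [1.013, 1.567, -0.004]
contact_force: [-0.8, 0.5, 0.5]
opening: 0.805
```

```bash
python3 p.py
python3 - <<'E'
from h import *
t=snapshot('top'); save('t7.png',t['img'][150:260,225:400],4.4)
P=dep(t); m=(P[...,2]>.035)&(P[...,2]<.055)&(abs(P[...,0]-.421)<.06)&(abs(P[...,1]+.031)<.04); m=cv2.morphologyEx(m.astype(np.uint8),cv2.MORPH_OPEN,np.ones((3,3))); rect(t,m,'blk',.043,60)
E
```

```text
15.8 [ 442.  -141.8  207. ] yaw 0.554 tilt [ 0.0041 -0.    ] F [-0.8  0.5  0.5] op 74.0 j7 [-0.03  0.87]
blk [423.1 -30.7] [40.5 59. ] 88.3 px [295. 217.]
```

View pics/t7.png

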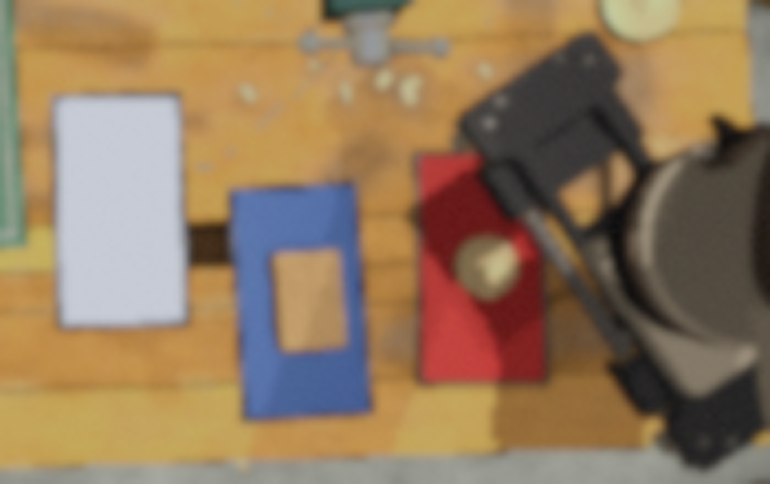

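The block stands near the centre of the blue tray at (310,300), 1–2 mm off. Continuing to the batten.

>>> send_rows --targets '[{"offset":[0.5,-2,0],"twist":0.13},{"offset":[1,-4,0],"twist":0.26},{"offset":[1.5,-6,0],"twist":0.39},{"offset":[1.9,-8,0],"twist":0.52},{"offset":[1.9,-10,0],"twist":0.65},{"offset":[1.9,-11.4,0],"twist":0.78},{"offset":[1.9,-11.4,0],"twist":0.9},{"offset":[1.9,-11.4,0],"twist":0.95},{"offset":[1.9,-11.4,0],"twist":0.95},{"offset":[1.9,-11.4,0],"twist":0.95}]' --gripper 0

```text
time: 16.85
ee_pos: [0.4599, -0.2545, 0.2049]
ee_rot: [2.08, 1.571, 2.006]
contact_force: [-0.4, 0.4, 0.3]
opening: 1.0
```

```bash
python3 p.py; python3 pile.py w8
```

```text
16.85 [ 459.9 -254.5  204.9] yaw 1.4961 tilt [-0.      0.0001] F [-0.4  0.4  0.3] op 92.0 j7 [0.25 2.02]
wbatten [ 460.  -257.9] [ 44.3 109.6] 86.6 px [261. 171.]
   z 0.0554
wsand [ 456.5 -287.6] [ 12.4 108.3] 85.9 px [233. 167.]
wsand [ 458.7 -229.7] [  9.1 108.2] 87.8 px [287. 163.]
   z 0.033
tbatten [ 461.1 -253. ] [ 45.8 109.9] 88.4 px [375. 203.]
   z 0.0546
tsand [ 460.1 -228.9] [ 13.9 107.3] 86.9 px [366. 201.]
   z 0.0324
```

View pics/w8.png

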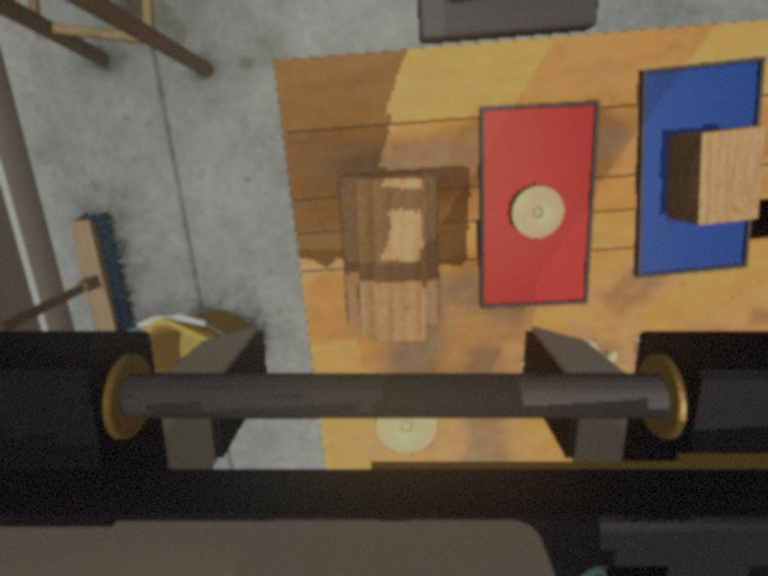

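The batten is centred at about (460,-257), and the jaws are aligned with it in view (390,255). Descending.

>>> send_rows --targets '[{"offset":[0,-0.2,-4],"twist":0.015},{"offset":[0,-0.2,-8],"twist":0.015},{"offset":[0,-0.2,-12],"twist":0.015},{"offset":[0,-0.2,-15],"twist":0.015},{"offset":[0,-0.2,-16],"twist":0.015},{"offset":[0,-0.2,-16.3],"twist":0.015},{"offset":[0,-0.2,-16.3],"twist":0.015},{"offset":[0,-0.2,-16.3],"twist":0.015},{"offset":[0,-0.2,-16.3],"twist":0.015},{"offset":[0,-0.2,-16.3],"twist":0.015}]'

```text
time: 17.95
ee_pos: [0.4609, -0.257, 0.0428]
ee_rot: [-0.332, 1.569, -0.389]
contact_force: [0.1, 0.2, -0.8]
opening: 1.001
```

```bash
python3 p.py
```

```text
17.95 [ 460.9 -257.    42.8] yaw 1.5131 tilt [ 0.0019 -0.0008] F [ 0.1  0.2 -0.8] op 92.1 j7 [0.3  2.11]
```

>>> send_rows --targets '[{"offset":[0,0,0],"twist":0},{"offset":[0,0,0],"twist":0},{"offset":[0,0,0],"twist":0},{"offset":[0,0,0],"twist":0},{"offset":[0,0,0],"twist":0},{"offset":[0,0,0],"twist":0},{"offset":[0,0,0],"twist":0},{"offset":[0,0,0],"twist":0},{"offset":[0,0,0],"twist":0}]' --gripper 190 --newtons 30

```text
time: 18.85
ee_pos: [0.46, -0.2566, 0.0416]
ee_rot: [2.645, 1.571, 2.587]
contact_force: [0.0, -0.5, -1.3]
opening: 0.489
```

```bash
python3 p.py
```

```text
18.85 [ 460.  -256.6   41.6] yaw 1.513 tilt [-0.0001  0.0001] F [ 0.  -0.5 -1.3] op 44.9 j7 [0.3  2.11]
```

>>> send_rows --targets '[{"offset":[0,0,1],"twist":0},{"offset":[0,0,3],"twist":0},{"offset":[0,0,6],"twist":0},{"offset":[0,2,10],"twist":0.0},{"offset":[0,5,13],"twist":0.0},{"offset":[0,9,13],"twist":0.01},{"offset":[0,13,13],"twist":0.02},{"offset":[0,17,13],"twist":0.03},{"offset":[0,21,13],"twist":0.04},{"offset":[1,25,13],"twist":0.05},{"offset":[2,29,13],"twist":0.06},{"offset":[2.1,32,13],"twist":0.06}]'

```text
time: 20.05
ee_pos: [0.4821, 0.0662, 0.1727]
ee_rot: [0.385, 1.568, 0.39]
contact_force: [0.4, -0.4, -0.1]
opening: 0.487
```

```bash
python3 p.py
```

```text
20.05 [482.1  66.2 172.7] yaw 1.5752 tilt [0.0023 0.0009] F [ 0.4 -0.4 -0.1] op 44.8 j7 [-0.24  1.4 ]
```

>>> send_rows --targets '[{"offset":[0,1.5,0],"twist":0},{"offset":[0,1.8,0],"twist":0},{"offset":[0,1.8,0],"twist":0},{"offset":[0,1.8,0],"twist":0}]'

```text
time: 20.45
ee_pos: [0.481, 0.0798, 0.1718]
ee_rot: [-1.498, 1.57, -1.498]
contact_force: [0.3, 0.3, -1.3]
opening: 0.488
```

```bash
python3 p.py
python3 - <<'E'
from h import *
st=bot.sense(); s=snapshot('wrist'); save('w9.png',s['img'])
hsv=cv2.cvtColor(s['img'],cv2.COLOR_RGB2HSV); h,S,V=[hsv[...,i].astype(int) for i in range(3)]
P=dep(s,st); k=(abs(P[...,0]-.48)<.09)&(abs(P[...,1]-.082)<.043)&(P[...,2]<.012)
rect(s,(S<60)&(V>60)&k,'white',.003,300,st)
m=(P[...,2]>.15)&(P[...,2]<.2)&(abs(P[...,1]-.082)<.06); m[250:]=0; m=cv2.morphologyEx(m.astype(np.uint8),cv2.MORPH_OPEN,np.ones((3,3)));rect(s,m,'held',.186,300,st)
E
```

```text
20.45 [481.   79.8 171.8] yaw 1.5712 tilt [ 0.     -0.0007] F [ 0.3  0.3 -1.3] op 44.9 j7 [-0.26  1.36]
white [424.6  82.3] [82.1 30.2] 90.0 px [267. 114.]
held [453.4  78.2] [80.3 56.4] 90.0 px [263. 199.]
```

View pics/w9.png

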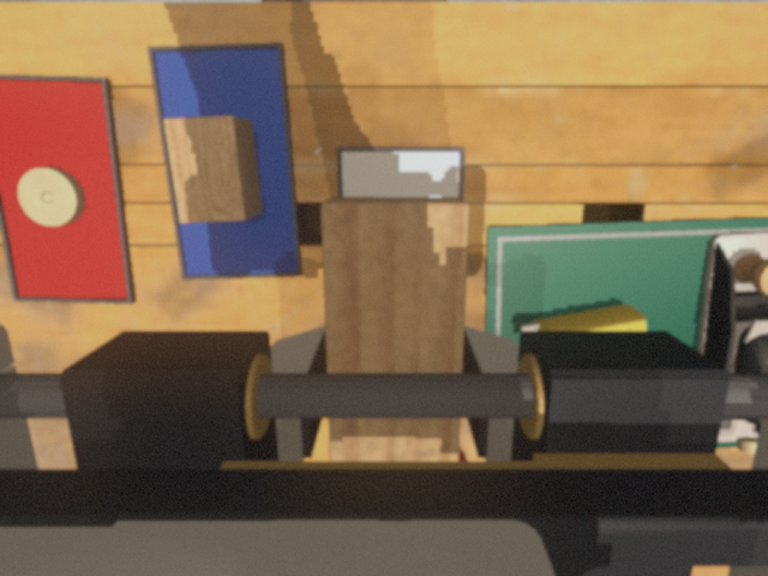

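The batten is held along the white tray (held piece at (395,300), tray end at (400,172)). Lowering.

>>> send_rows --targets '[{"offset":[0.05,0.15,-4],"twist":0},{"offset":[0.05,0.15,-8],"twist":0},{"offset":[0.05,0.15,-12],"twist":0},{"offset":[0.05,0.15,-14.5],"twist":0},{"offset":[0.05,0.15,-15.4],"twist":0},{"offset":[0.05,0.15,-15.7],"twist":0},{"offset":[0.05,0.15,-15.7],"twist":0},{"offset":[0.05,0.15,-15.7],"twist":0},{"offset":[0.05,0.15,-15.7],"twist":0},{"offset":[0.05,0.15,-15.7],"twist":0}]'

```text
time: 21.5
ee_pos: [0.4823, 0.083, 0.0156]
ee_rot: [0.253, 1.569, 0.255]
contact_force: [0.7, 1.1, -0.1]
opening: 0.487
```

```bash
python3 p.py
```

```text
21.5 [482.3  83.   15.6] yaw 1.5731 tilt [0.0019 0.0005] F [ 0.7  1.1 -0.1] op 44.8 j7 [-0.25  1.37]
```

>>> send_rows --targets '[{"offset":[0,-0.05,-0.15],"twist":-0.002},{"offset":[0,-0.05,-0.2],"twist":-0.002},{"offset":[0,-0.05,-0.2],"twist":-0.002}]'

```text
time: 21.8
ee_pos: [0.4815, 0.0823, 0.0126]
ee_rot: [-2.996, 1.571, -2.995]
contact_force: [-0.2, -0.1, 0.4]
opening: 0.482
```

>>> send_rows --targets '[{"offset":[0,0,-0.1],"twist":0},{"offset":[0,0,-0.1],"twist":0}]'

```text
time: 22.0
ee_pos: [0.4815, 0.0823, 0.0115]
ee_rot: [-3.063, 1.571, -3.063]
contact_force: [0.4, -0.8, 0.3]
opening: 0.491
```

>>> send_rows --targets '[{"offset":[0,0,-0.08],"twist":0},{"offset":[0,0,-0.08],"twist":0}]'

```text
time: 22.2
ee_pos: [0.4815, 0.0823, 0.0114]
ee_rot: [3.071, 1.57, 3.071]
contact_force: [-1.3, -0.3, 9.6]
opening: 0.487
```

>>> send_rows --targets '[{"offset":[0,0,0.06],"twist":0},{"offset":[0,0,0.06],"twist":0},{"offset":[0,0,0.06],"twist":0},{"offset":[0,0,0.06],"twist":0},{"offset":[0,0,1],"twist":0},{"offset":[0,0,4],"twist":0},{"offset":[0,0,8],"twist":0},{"offset":[0,0,12],"twist":0},{"offset":[0,0,16],"twist":0},{"offset":[0,-3,20],"twist":0},{"offset":[0,-8,20],"twist":0},{"offset":[-1,-13,20],"twist":0}]' --gripper 85

```text
time: 23.4
ee_pos: [0.4738, -0.0477, 0.2136]
ee_rot: [0.006, 1.565, 0.009]
contact_force: [0.1, -1.4, -0.2]
opening: 0.665
```

>>> send_rows --targets '[{"offset":[0,-5,0],"twist":0},{"offset":[-1,-10,0],"twist":-0.03},{"offset":[-1.2,-15,0],"twist":-0.05},{"offset":[-1.2,-19,0],"twist":-0.05},{"offset":[-1.2,-20.5,0],"twist":-0.05},{"offset":[-1.2,-20.7,0],"twist":-0.05},{"offset":[-1.2,-20.7,0],"twist":-0.05},{"offset":[-1.2,-20.7,0],"twist":-0.05}]' --gripper 0

```text
time: 24.2
ee_pos: [0.46, -0.2518, 0.2109]
ee_rot: [1.713, 1.57, 1.666]
contact_force: [0.3, 0.9, -0.5]
opening: 0.999
```

```bash
python3 p.py; python3 pile.py w10
python3 - <<'E'
from h import *
t=snapshot('top'); save('t10.png',t['img'],1.5)
P=dep(t); Z=P[...,2]
def f(n,lo,hi,c,r=.06):
    m=(Z>lo)&(Z<hi)&(abs(P[...,0]-c[0])<.09)&(abs(P[...,1]-c[1])<.045); m=cv2.morphologyEx(m.astype(np.uint8),cv2.MORPH_OPEN,np.ones((3,3))); rect(t,m,n,(lo+hi)/2,60)
f('batten',.018,.032,(.481,.082)); f('blk',.036,.05,(.421,-.031)); f('disc',.008,.018,(.439,-.148))
hsv=cv2.cvtColor(t['img'],cv2.COLOR_RGB2HSV); h,S,V=[hsv[...,i].astype(int) for i in range(3)]
rect(t,(S<60)&(V>130)&(abs(P[...,0]-.481)<.09)&(abs(P[...,1]-.082)<.042),'whitevis',.003,30)
E
```

```text
24.2 [ 460.  -251.8  210.9] yaw 1.5233 tilt [-0.0001  0.0012] F [ 0.3  0.9 -0.5] op 91.9 j7 [0.21 2.06]
wsand [ 457.6 -258.7] [ 67.2 108. ] 87.6 px [257. 164.]
   z 0.0333
tsand [ 459.3 -254.2] [ 66.3 107. ] 88.4 px [372. 204.]
   z 0.0325
batten [482.5  81.6] [ 44.  107.3] 88.5 px [252. 197.]
blk [423.1 -30.8] [40.4 59. ] 88.4 px [295. 217.]
disc [ 440.6 -147.4] [36.4 36.2] 87.4 px [335. 210.]
whitevis [481.4  82.1] [ 83.6 149.7] 90.0 px [252. 197.]
```

View pics/t10.png

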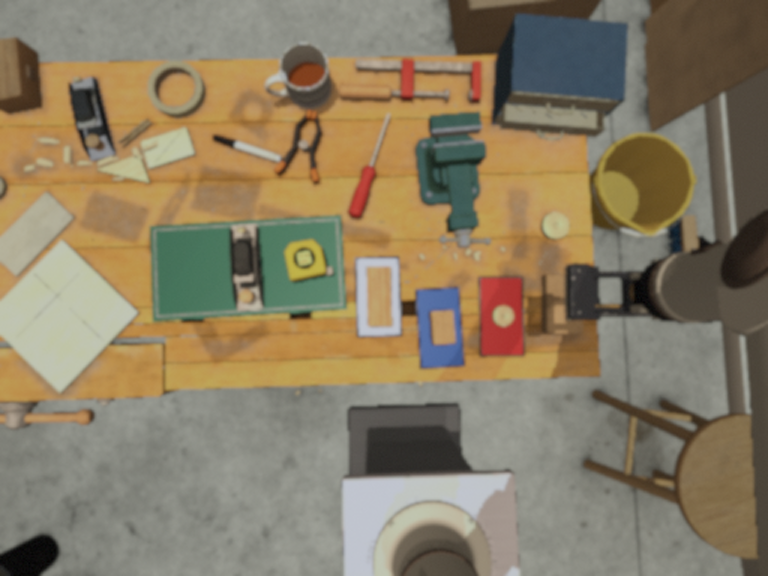

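View pics/w10.png

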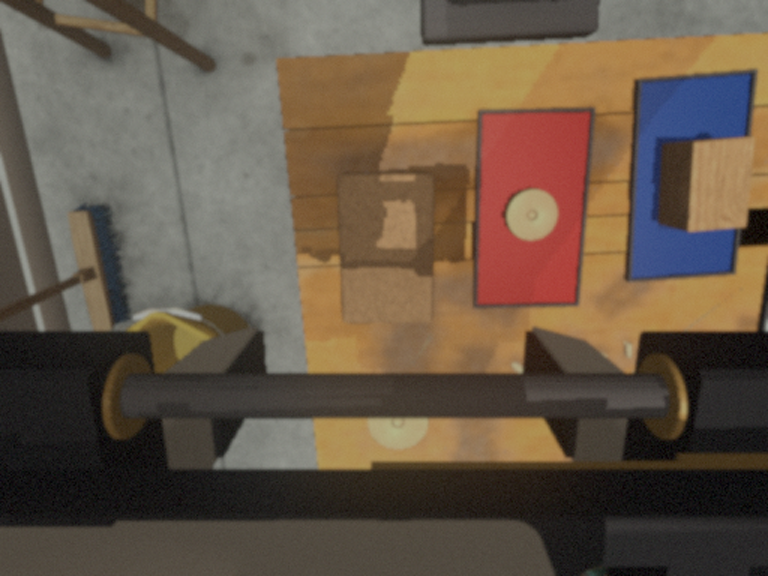

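The top view shows disc, block and batten well placed. In the wrist view the sanding block at (388,248) is bare. I'll take it across its 68 mm side, stopping above it first.

>>> send_rows --targets '[{"offset":[0,-0.4,-4],"twist":0},{"offset":[0,-0.4,-8],"twist":0},{"offset":[0,-0.4,-12],"twist":0},{"offset":[0,-0.4,-14.5],"twist":0},{"offset":[0,-0.4,-15],"twist":0},{"offset":[0,-0.4,-15],"twist":0},{"offset":[0,-0.4,-15],"twist":0},{"offset":[0,-0.4,-15],"twist":0}]'

```text
time: 25.15
ee_pos: [0.4612, -0.2583, 0.0626]
ee_rot: [-0.337, 1.568, -0.387]
contact_force: [0.0, -0.3, 0.4]
opening: 0.999
```

```bash
python3 p.py; python3 pile.py w11
```

```text
25.15 [ 461.2 -258.3   62.6] yaw 1.5212 tilt [ 0.003  -0.0012] F [ 0.  -0.3  0.4] op 91.9 j7 [0.27 2.14]
wblock [ 469.6 -307.5] [3.6 6.4] 82.0 px [156. 284.]
wblock [ 453.5 -207.3] [16.7  5.1] 87.1 px [382. 242.]
wblock [ 448.5 -306.9] [8.  5.1] 87.1 px [152. 243.]
   z 0.0941
wsand [ 508.5 -260.9] [65.5  6. ] 87.1 px [265. 283.]
wsand [ 443.1 -258.2] [66.6 79.6] 87.7 px [264. 183.]
   z 0.0333
tsand [ 419.4 -254.3] [64.1 27.3] 88.4 px [376. 216.]
tsand [ 471.1 -271.1] [30.5 38.8] 86.8 px [380. 197.]
   z 0.0326
```

View pics/w11.png

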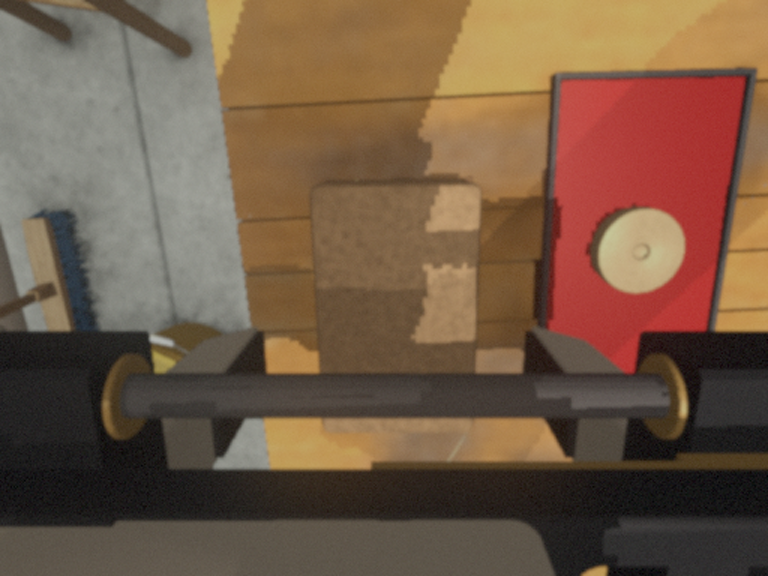

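The block at (396,300) is centred between the fingers, and the red tray rim is clear if the tips stay above 8 mm.

>>> send_rows --targets '[{"offset":[-0.1,0,-2],"twist":0},{"offset":[-0.1,0,-4],"twist":0},{"offset":[-0.1,0,-4.8],"twist":0},{"offset":[-0.1,0,-5.1],"twist":0},{"offset":[-0.1,0,-5.1],"twist":0},{"offset":[-0.1,0,-5.1],"twist":0},{"offset":[-0.1,0,-5.1],"twist":0}]'

```text
time: 25.95
ee_pos: [0.4594, -0.2581, 0.0106]
ee_rot: [-0.392, 1.569, -0.441]
contact_force: [0.5, -0.5, 0.5]
opening: 1.0
```

>>> send_rows --targets '[{"offset":[0,0,0],"twist":0},{"offset":[0,0,0],"twist":0},{"offset":[0,0,0],"twist":0},{"offset":[0,0,0],"twist":0},{"offset":[0,0,0],"twist":0},{"offset":[0,0,0],"twist":0},{"offset":[0,0,0],"twist":0}]' --gripper 130 --newtons 30

```text
time: 26.65
ee_pos: [0.4588, -0.2577, 0.0099]
ee_rot: [0.783, 1.571, 0.733]
contact_force: [0.4, 0.1, 2.5]
opening: 0.744
```

```bash
python3 p.py
```

```text
26.65 [ 458.8 -257.7    9.9] yaw 1.5211 tilt [0.0001 0.0001] F [0.4 0.1 2.5] op 68.4 j7 [0.29 2.17]
```

>>> send_rows --targets '[{"offset":[0,0,1],"twist":0},{"offset":[0,0,3],"twist":0},{"offset":[0,0,7],"twist":0},{"offset":[0,0,11],"twist":0},{"offset":[0,2,15],"twist":0},{"offset":[0,5,16],"twist":0},{"offset":[0,9,16],"twist":0},{"offset":[0,13,16],"twist":0},{"offset":[0,17,16],"twist":0},{"offset":[0,21,16],"twist":0},{"offset":[0,25,16],"twist":0},{"offset":[0,29,16],"twist":0}]'

```text
time: 27.85
ee_pos: [0.4584, 0.0337, 0.1705]
ee_rot: [-0.023, 1.57, -0.073]
contact_force: [0.5, 0.9, -0.4]
opening: 0.747
```

>>> send_rows --targets '[{"offset":[1,4,0],"twist":0.02},{"offset":[2,8,0],"twist":0.04},{"offset":[3,12,0],"twist":0.06},{"offset":[4,16,0],"twist":0.08},{"offset":[5,20,0],"twist":0.085},{"offset":[6,24,0],"twist":0.085},{"offset":[7,28,0],"twist":0.085},{"offset":[7.7,32,0],"twist":0.085},{"offset":[7.7,36,0],"twist":0.085},{"offset":[7.7,40,0],"twist":0.085},{"offset":[7.7,40.3,0],"twist":0.085},{"offset":[7.7,40.3,0],"twist":0.085}]'

```text
time: 29.05
ee_pos: [0.5345, 0.4368, 0.1695]
ee_rot: [-2.759, 1.57, -2.721]
contact_force: [0.6, -1.1, -0.2]
opening: 0.741
```

```bash
python3 p.py
python3 - <<'E'
from h import *
import pickle
st=bot.sense(); s=snapshot('wrist'); save('w12.png',s['img']); pickle.dump((s,st),open('w12.pkl','wb'))
t=pickle.load(open('top0.pkl','rb'))
for n,s_,st_ in (('t',t,None),('w',s,st)):
    hsv=cv2.cvtColor(s_['img'],cv2.COLOR_RGB2HSV); h,S,V=[hsv[...,i].astype(int) for i in range(3)]
    P=dep(s_,st_); k=(P[...,0]>.43)&(P[...,0]<.65)&(P[...,1]>.12)&(P[...,1]<.53)
    m=((h>60)&(h<95)&(S>50)&k).astype(np.uint8); rect(s_,m,n+'open',.003,300,st_)
    m=cv2.morphologyEx(m,cv2.MORPH_CLOSE,np.ones((5,5))); 
    rect(s_,m,n+'mat',.003,300,st_)
E
```

```text
29.05 [534.5 436.8 169.5] yaw 1.6091 tilt [-0.0007 -0.0003] F [ 0.6 -1.1 -0.2] op 68.2 j7 [-0.71  0.88]
topen [539.  421.9] [156.3 141.1] 2.1 px [129. 180.]
topen [546.4 230.1] [154.7 145. ] 1.6 px [199. 176.]
tmat [536.1 424.5] [174.4 147.2] 1.9 px [129. 182.]
tmat [538.5 229.9] [170.5 145.1] 1.5 px [199. 177.]
wopen [524.1 421.1] [124.4 144. ] 3.0 px [230. 127.]
wopen [531.5 229.4] [126.2 130.9] 89.8 px [ 72. 150.]
wopen [455.5 460.2] [96.4 33.9] 70.7 px [297.  95.]
wopen [461.  231.5] [  5.6 110.4] 2.1 px [56. 89.]
wmat [524.9 420.4] [124.9 143.7] 2.1 px [226. 133.]
wmat [455.5 460.2] [96.4 33.9] 70.7 px [297.  95.]
wmat [529.8 258.8] [144.8 184.7] 1.0 px [ 79. 125.]
```

View pics/w12.png

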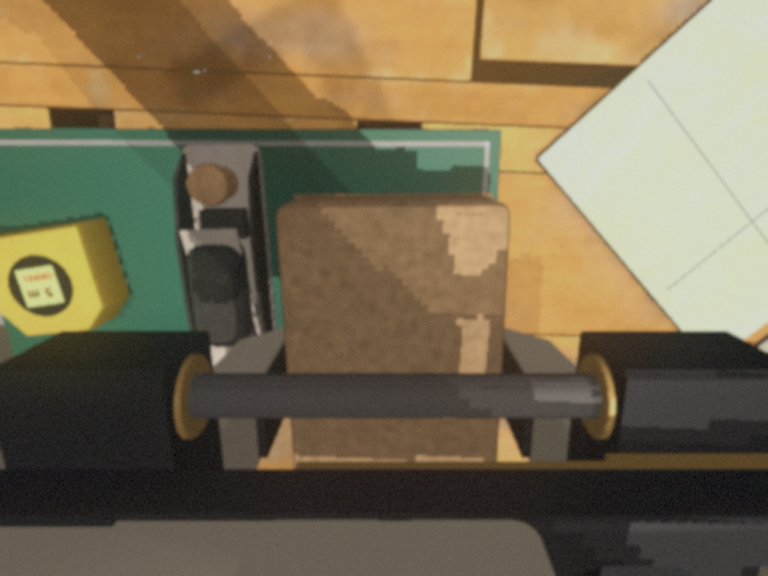

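The wrist view shows the held block at (393,330), the plane at (220,270), the mat's near edge at row ~130 and its left edge at column ~498. I'll fit the mat edges for exact pose.

Run:
```python
from h import *
import pickle
def line(p):
    p=np.array(p)*1000; vx,vy,x0,y0=cv2.fitLine(p[:,:2].astype(np.float32),cv2.DIST_HUBER,0,.01,.01).ravel()
    a=np.degrees(np.arctan2(vy,vx)); return round(float((a+90)%180-90),2),(round(float(x0),1),round(float(y0),1)),len(p)
t=pickle.load(open('top0.pkl','rb')); w,st=pickle.load(open('w12.pkl','rb'))
def mask(s):
    hsv=cv2.cvtColor(s['img'],cv2.COLOR_RGB2HSV); h,S,V=[hsv[...,i].astype(int) for i in range(3)]
    return (h>60)&(h<98)&(S>50)
m=mask(t)
near=[ray(t,u,np.where(m[150:225,u])[0].max()+150.5,.003) for u in list(range(106,150))+list(range(180,222))]
far=[ray(t,u,np.where(m[135:225,u])[0].min()+134.5,.003) for u in list(range(106,150))+list(range(180,222))]
L=[ray(t,np.where(m[v,90:160])[0].min()+89.5,v,.003) for v in range(156,205)]
Rr=[ray(t,np.where(m[v,180:240])[0].max()+180.5,v,.003) for v in range(152,200)]
for n,x in zip(['near','far','left','right'],[near,far,L,Rr]): print('top',n,line(x))
m=mask(w)
near=[ray(w,u,np.where(m[60:130,u])[0].min()+59.5,.003,st) for u in list(range(5,110))+list(range(180,320))]
L=[ray(w,np.where(m[v,200:345])[0].max()+200.5,v,.003,st) for v in range(92,125)]
print('w near',line(near)); print('w left',line(L))
# held block top-plane edges
v,u=np.mgrid[:384,:512]
P=dep(w,st); mm=((abs(P[...,2]-.192)<.009)&(v<220)&(v>120)&(u>160)&(u<360))
le=[];re=[]
for r in range(150,215):
    c=np.where(mm[r])[0]
    if len(c)>50: le.append(ray(w,c.min()-.5,r,.192,st)); re.append(ray(w,c.max()+.5,r,.192,st))
print('held L/R',line(le),line(re))
print('held near',line([ray(w,c,np.where(mm[:,c])[0].min()-.5,.192,st) for c in range(200,325)]))
print(np.median(P[...,2][mm]))
```

```text
top near (-87.34, (464.1, 318.7), 86)
top far (-88.14, (620.2, 329.8), 86)
top left (2.0, (541.6, 492.7), 49)
top right (2.18, (543.7, 157.7), 48)
w near (-88.17, (454.8, 347.2), 245)
w left (2.19, (474.1, 500.3), 33)
held L/R (2.68, (501.5, 400.3), 65) (2.64, (499.4, 466.8), 65)
held near (-87.85, (478.8, 431.2), 125)
0.19280069467349475
```

>>> send_rows --targets '[{"offset":[0.4,0,-4],"twist":-0.004},{"offset":[0.4,0,-8],"twist":-0.004},{"offset":[0.4,0,-12],"twist":-0.004},{"offset":[0.4,0,-14.3],"twist":-0.004},{"offset":[0.4,0,-15],"twist":-0.004},{"offset":[0.4,0,-15.3],"twist":-0.004},{"offset":[0.4,0,-15.3],"twist":-0.004},{"offset":[0.4,0,-15.3],"twist":-0.004},{"offset":[0.4,0,-15.3],"twist":-0.004},{"offset":[0.4,0,-15.3],"twist":-0.004}]'

```text
time: 30.1
ee_pos: [0.5404, 0.4358, 0.0181]
ee_rot: [0.68, 1.569, 0.711]
contact_force: [-0.2, -0.0, -0.3]
opening: 0.749
```

```bash
python3 p.py
```

```text
30.1 [540.4 435.8  18.1] yaw 1.6021 tilt [0.0014 0.0012] F [-0.2 -0.  -0.3] op 68.9 j7 [-0.71  0.87]
```

>>> send_rows --targets '[{"offset":[0,0,-0.15],"twist":0.002},{"offset":[0,0,-0.25],"twist":0.002},{"offset":[0,0,-0.25],"twist":0.002}]'

```text
time: 30.4
ee_pos: [0.5395, 0.4352, 0.014]
ee_rot: [-2.516, 1.57, -2.483]
contact_force: [0.3, 0.0, -0.1]
opening: 0.744
```

>>> send_rows --targets '[{"offset":[0,0,-0.1],"twist":0},{"offset":[0,0,-0.1],"twist":0}]'

```text
time: 30.6
ee_pos: [0.5397, 0.4353, 0.0131]
ee_rot: [-2.651, 1.571, -2.618]
contact_force: [-0.0, -0.0, -0.4]
opening: 0.74
```

>>> send_rows --targets '[{"offset":[0,0,-0.07],"twist":0},{"offset":[0,0,-0.07],"twist":0}]'

```text
time: 30.8
ee_pos: [0.5398, 0.4353, 0.013]
ee_rot: [-2.791, 1.571, -2.757]
contact_force: [-0.9, -0.7, 2.7]
opening: 0.744
```

```bash
python3 p.py
```

```text
30.8 [539.8 435.3  13. ] yaw 1.604 tilt [-0.0001 -0.    ] F [-0.9 -0.7  2.7] op 68.4 j7 [-0.71  0.88]
```

Contact. Opening, then straight up and back out of the way.

>>> send_rows --targets '[{"offset":[0,0,0],"twist":0},{"offset":[0,0,0],"twist":0},{"offset":[0,0,0],"twist":0},{"offset":[0,0,0],"twist":0},{"offset":[0,0,0],"twist":0},{"offset":[0,0,1],"twist":0},{"offset":[0,0,4],"twist":0},{"offset":[0,0,8],"twist":0},{"offset":[0,0,12],"twist":0},{"offset":[0,0,16],"twist":0},{"offset":[0,0,20],"twist":0}]' --gripper 20

```text
time: 31.9
ee_pos: [0.5397, 0.4352, 0.2153]
ee_rot: [0.713, 1.57, 0.746]
contact_force: [0.7, 0.3, 0.1]
opening: 0.922
```

>>> send_rows --targets '[{"offset":[-4,0,3],"twist":0},{"offset":[-8,0,5],"twist":0},{"offset":[-9,0,5],"twist":0},{"offset":[-9,0,5],"twist":0},{"offset":[-9,0,5],"twist":0},{"offset":[-9,0,5],"twist":0}]'

```text
time: 32.5
ee_pos: [0.4512, 0.434, 0.2615]
ee_rot: [-1.796, 1.569, -1.765]
contact_force: [-0.6, 0.3, 0.3]
opening: 0.923
```

```bash
python3 p.py
python3 - <<'E'
from h import *
import pickle
st=bot.sense(); s=snapshot('wrist'); save('w13.png',s['img']); t=snapshot('top'); save('t13.png',t['img']); pickle.dump((s,st,t),open('f.pkl','wb'))
for n,s_,st_ in (('t',t,None),('w',s,st)):
    P=dep(s_,st_); Z=P[...,2]
    def f(k,lo,hi,x0,x1,y0,y1):
        m=(Z>lo)&(Z<hi)&(P[...,0]>x0)&(P[...,0]<x1)&(P[...,1]>y0)&(P[...,1]<y1)
        m=cv2.morphologyEx(m.astype(np.uint8),cv2.MORPH_OPEN,np.ones((3,3)))
        if m.sum()>60: rect(s_,m,n+k,np.median(Z[m>0]),60,st_); print('    z',np.median(Z[m>0]).round(4))
    f('sand',.025,.045,.44,.65,.37,.5); f('plane',.008,.06,.44,.65,.27,.37); f('tape',.02,.05,.5,.62,.15,.27)
    f('batten',.018,.032,.39,.57,.037,.127); f('blk',.036,.05,.34,.5,-.08,.02); f('disc',.008,.018,.36,.51,-.19,-.1)
E
```

```text
32.5 [451.2 434.  261.5] yaw 1.6018 tilt [-0.0004 -0.0018] F [-0.6  0.3  0.3] op 84.9 j7 [-0.79  0.78]
tsand [538.9 432.6] [109.8  69.3] 2.2 px [122. 178.]
    z 0.0347
tplane [537.7 322.3] [124.1  54. ] 3.5 px [163. 180.]
    z 0.0365
ttape [552.2 209.8] [69.4 78.2] 9.0 px [203. 173.]
    z 0.0379
tbatten [482.6  81.6] [ 44.  107.4] 88.5 px [252. 197.]
    z 0.0243
tblk [423.1 -30.8] [40.5 59. ] 88.4 px [295. 217.]
    z 0.0424
tdisc [ 440.6 -147.6] [36.6 36.2] 88.4 px [335. 210.]
    z 0.0124
wsand [523.7 432.7] [83.8 67.1] 1.8 px [262. 216.]
    z 0.0362
wplane [518.4 322.9] [114.4  57.4] 2.0 px [181. 201.]
    z 0.0225
wtape [544.  216.8] [61.1 78.9] 7.9 px [ 97. 219.]
    z 0.0372
wbatten [488.7 106.2] [16.7 99.3] 79.7 px [  4. 181.]
    z 0.0242
```

View pics/t13.png

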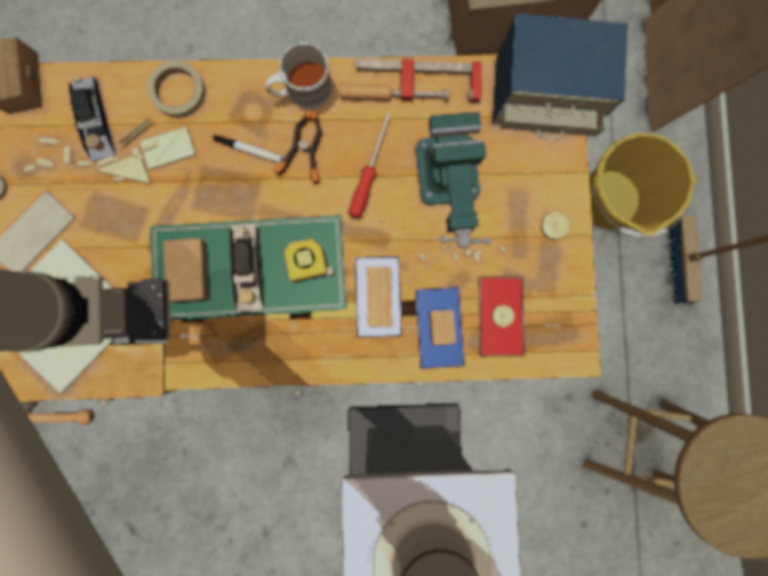

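View pics/w13.png

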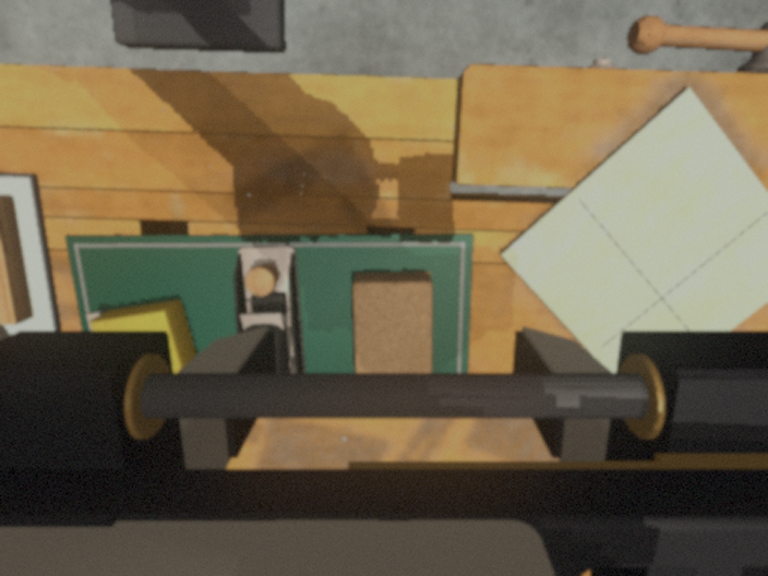

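All in place: the top view shows the sanding block on the mat at (184,270), wholly inside the border line, well clear of the plane, with the three trays filled. I'll let the arm settle and hand in.

>>> send_rows --targets '[{"offset":[0,0,0],"twist":0},{"offset":[0,0,0],"twist":0},{"offset":[0,0,0],"twist":0},{"offset":[0,0,0],"twist":0}]'

```text
time: 33.0
ee_pos: [0.4498, 0.4353, 0.2625]
ee_rot: [-2.764, 1.571, -2.731]
contact_force: [-0.2, -0.2, 0.0]
opening: 0.92
```

```bash
python3 -c "
from workcell import bot
print(bot.close_job())"
```

```text
the job is handed in; nothing more can be done
None
```

I took the pile apart from the top down and put every piece away. I handed the job in at about 33 s, with the gripper open and clear of everything.

- **Trays:** In the last top view the disc, the block and the batten each lie within about 1–3 mm of the middle of their trays. The batten lies along the white tray, to within about 1.5° by that view.
- **Sanding block:** It lies flat on the free bay of the mat, inside the border line. It is at 2.2° against the mat's 2.0–2.2°, and about 50 mm from the plane.
- **Plane and tape measure:** The tape measured where it was at the start. The plane measured within about 4 mm, with fit sizes that differed (124 against 132 mm long), so I take that as measurement scatter. The gripper never went near either.

Two checks disagreed. The two cameras differed by 2–5 mm on the pile's y position, so I aimed between their readings and let the jaws centre each piece. The top camera also shows the pieces in the trays 1–3 mm further along x than the gripper position when I placed them, which is about its calibration error.

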